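Seat the green batter tumbler in its tapered holder

TASK

The green tumbler is next to be filled with batter, but its foot is too narrow to stand safely: lower it upright into the white holder, keeping hold of it until it is down inside, and let go once it rests on the taper, without dropping it or ramming it tight. The holder should stay standing about where it is, and the orange tumbler is to be left alone.

Things in the scene. Friction and masses are not known exactly. Their poses are not given: they have to be found in the camera images.
- green_tumbler: Green plastic tumbler, open at the top, upright, 60 to 130 g, 105 mm tall. Origin: centre of its underside, z up along its axis; round, so yaw does not matter. Outside diameter 32 mm at the foot, widening evenly to 56 mm at 65 mm height; from 65 to 105 mm it is a straight collar 56 mm across: grip it there from above. Wall 3 mm.
- holder: White tapered cup on a black disc foot (90 mm across, 5 thick), loose, upright, 450 g, 66 mm tall, rim 74 mm across. Origin: centre of the underside, z up. Mouth 62 mm wide inside, 48 mm from 10 mm down, then tapering like the tumbler. The green tumbler, upright in it, rests on the taper, not the floor: its underside 16 mm above the holder's, its collar starting 15 mm above the rim.
- orange_tumbler: Orange tumbler, of the same shape and size as the green one, upright. Not to be used. Origin: centre of its underside, z up. The two tumblers and the holder stand in a row from left to right in any order, 120 mm or more from centre to centre. (To the left of the row stands a fixed batter funnel on a stand, up to 0.31 m high: pass over it or round it.)
Not all that is in view belongs to the job. There is more than one size of the green_tumbler; the one meant has the size given above.

How it is judged:
On the way:
1. the green tumbler is lowered into the holder while the fingers still hold it: its foot at least 31 mm below the holder's rim (z of green_tumbler in the frame of holder below 0.035 m and horizontal distance between green_tumbler and holder below 0.015 m and contact force between the fingers and green_tumbler above 0.3 N), for 0.05 s.
At the end, for the whole second after the job is handed in: the green tumbler rests upright (within 10 degrees) and still on the holder's taper, its foot centred within 10 mm and 8 to 24 mm above the holder's underside; the holder stands upright on the table within 50 mm of its start; the orange tumbler is within 30 mm of its start (horizontal distance between green_tumbler and holder below 0.01 m and z of green_tumbler in the frame of holder between 0.008 and 0.024 m and angle between green_tumbler's own z axis and vertical below 0.17 rad and angle between holder's own z axis and vertical below 0.1 rad and height (world z) of holder below 0.01 m and distance of holder from where it was at the start of the episode below 0.05 m and distance of orange_tumbler from where it was at the start of the episode below 0.03 m and linear speed of green_tumbler below 0.02 m/s); the robot touches nothing.
It fails at once if the green tumbler is rammed tight: pressed down so hard (roughly 45 N) that the forces between the two tapers add up to over 100 N (contact force between green_tumbler and holder above 100 N).
It fails at once if the orange tumbler is knocked over or moved by over 30 mm (angle between orange_tumbler's own z axis and vertical above 0.5 rad or distance of orange_tumbler from where it was at the start of the episode above 0.03 m).
It also fails if it takes over 42 s, if anything falls off the work surface, if the arm or the gripper's body presses on something with over 40 N, if the wrist force passes 120 N, or if a joint passes its speed limit or range.

ROBOT

A 6-joint arm with a two-finger parallel gripper is mounted at the origin on a cart in front of the work surface, level with it; the furniture and walls round the work are solid. World frame = base frame: x ahead of the robot, y to its left, z up, the work surface at z = 0. Lengths are in m, angles in rad, forces in N, time in s.
With the tool pointing down it reaches from about 0.325 to 0.775 m from the base axis. Payload 5.5 kg.
Tool frame: the origin (TCP) lies at the very end of the fingers, on their centre line; the grasp point (between the pads) lies 19 mm behind it (env.grip_point_offset is the distance from the TCP to the grasp point, in m); z points along the fingers, y is the line along which they close (so a half turn about z gives the same grasp; the last joint's range is limited). The gripper opens to 85 mm and grips with 20 to 120 N. Pads are 22 mm wide; open, the fingers measure 114 mm over their backs; the gripper's body (76 mm by 85 mm) begins 54 mm behind the grasp point. The pads swing forward as they close: fully open they stand 13 mm farther back than shut.
Start: joints at [1.047, 0.091, 1.231, -0, 1.82, -0.057], TCP at [0.27, 0.536, 0.231] pointing down, gripper open.
Joint ranges: [-2.87, 2.87], [-0.86, 2.18], [0.17, 2.46], [-1.51, 4.65], [0.06, 2.69], [-2.65, 2.65]. Speed limits (rad/s): [2.57, 2.57, 3.01, 3.14, 3.14, 3.14].

INTERFACE

Orientations are given as [roll, pitch, yaw] about the fixed x, y, z axes, in that order (R = Rz(yaw) Ry(pitch) Rx(roll)).
In Python, from station import env, vision gives the robot as it stands.
- The arm moves only by the tool step_arm, never from a script. Its arguments are lists of equal length, an entry for each row: "grip": the closure, from 0 (fully open) to 1 (shut); "dp": the shift along the tool's x, y, z in units of 0.4 m (1.0 is 0.4 m), a list of three; "twist": the turn, a rotation vector about the tool's x, y, z in units of 120 degrees (1.0 is 120 degrees), a list of three. A call has 1 to 12 rows; each row is the pose to reach, as a shift and turn from the pose commanded when the call began, along the tool's axes at that moment; what a row does not reach only later rows make up. A row lasts 1/10 s, in which the tool goes at most 50 mm and 8.59 degrees, less where a joint would pass 70% of its speed; a pose out of reach is approached as far as the arm can. A call with a number of a shift or a turn outside -1 to 1 is refused whole. A call with a gripper value outside its range is refused whole. The fingers move at their own pace and stop on an object; the grip force is fixed at half the most. Time passes only in rows, so rows that repeat a pose let the fingers close. It gives the time, the measured TCP pose, the force, the opening and the grip force at its end, in the units of the state.
- env.get_state(): the state, without advancing time (a new reading comes with each control period).
- vision.grab_frame(name): name is "side" or "top"; returns the picture (384x512x3 uint8, blue, green, red); there is no depth.
- vision.camera_info(name): a dict with "camera_matrix" (3x3 intrinsics, pixels), "dist" ([k1, k2, p1, p2, k3] as OpenCV has them; the pictures are not rectified), "eye" and "rotation" of the camera in the world. Camera axes: x right, y down, z forward; pixel columns grow to the right and rows downward; lengths in m; the calibration is good to about 2 mm. A picture is of the moment at which its call begins. camera_info takes no time and is no camera call.
- env.sign_off(): hands the job in; it is judged then, once.
The state is a dict: "clock": time; "qpos": joint angles; "joint_vel": joint speeds; "joint_torque": joint torques, N m; "eef_pos": TCP position; "ee_rot": TCP orientation; "ft_force": force on the tool from outside, world axes, zero at the start; "ft_torque": the same for the moment, N m; "width": opening from 0.0 (shut) to 1.0 (fully open); "grasp_force": force on a finger pad.
Only numpy, scipy, OpenCV 4.12 (cv2) and the standard library are available. Lean on these libraries where they do the work, as an engineer would, in place of code of your own. Each camera call takes 0.05 s, during which the arm holds its last target. There are 200 camera calls.

## Working session

There is one attempt and no reset: what is moved stays moved. The work goes in short steps, Python scripts to look and compute and a tool call to move; the robot and the scene stay as the last step left them, time stands still between calls to the robot, and variables do not carry over. Pictures are saved under pics/ and viewed, at most 10 in all, crops included, and the job is handed in when it is done.

Besides the shell and the picture viewer there is one more tool, called after "Emit:" as name(argument=value, ...) on one line, values as JSON. step_arm: Moves the arm, as the interface text tells. Shifts and turns lie within -1 to 1; 1 stands for 0.4 m of shift or 120 degrees of turn. Its arguments: {"type":"object","properties":{"grip":{"type":"array","items":{"type":"number"}},"dp":{"type":"array","items":{"type":"array","items":{"type":"number"}}},"twist":{"type":"array","items":{"type":"array","items":{"type":"number"}}}},"required":["grip","dp","twist"]}

```bash
mkdir -p pics; python3 - <<'E'
from station import env, vision
import cv2
for n in("side","top"):
    cv2.imwrite(f"pics/{n}0.png",vision.grab_frame(n))
    c=vision.camera_info(n);print(n,c)
print(env.get_state())
E
```

```text
side {'camera_matrix': array([[378.69547696,   0.        , 255.16939297],
       [  0.        , 378.69547696, 200.28072306],
       [  0.        ,   0.        ,   1.        ]]), 'dist': array([-0.03721577,  0.        ,  0.        ,  0.        ,  0.        ]), 'eye': array([ 0.60694016, -0.87070288,  0.76676496]), 'rotation': array([-2.40943203, -0.01840405,  0.12467758])}
top {'camera_matrix': array([[406.34421354,   0.        , 255.55070058],
       [  0.        , 406.34421354, 192.42942936],
       [  0.        ,   0.        ,   1.        ]]), 'dist': array([-0.07194141,  0.        ,  0.        ,  0.        ,  0.        ]), 'eye': array([ 0.46879914, -0.21451843,  0.97694794]), 'rotation': array([-3.08743891, -0.02178674, -1.59830724])}
{'clock': 0.1, 'qpos': array([ 1.04729872e+00,  9.18077033e-02,  1.23177103e+00, -6.33398312e-06,
        1.81981215e+00, -5.67217815e-02]), 'joint_vel': array([-0.00022225, -0.00115885, -0.00315417,  0.00063519, -0.0010124 ,
       -0.00073445]), 'joint_torque': array([ 1.74527409e-03, -4.60216784e+01, -4.19220650e+01, -2.51369265e-04,
        1.05702120e-02, -1.35125127e-06]), 'eef_pos': array([0.26989223, 0.53558402, 0.23024636]), 'ee_rot': array([-3.13979697e+00, -9.58125902e-05,  2.67481518e+00]), 'ft_force': array([ 0.00332397, -0.17749177,  0.42146961]), 'ft_torque': array([0.00157595, 0.01193728, 0.01874694]), 'grasp_force': 0.0, 'width': 1.002600464836379}
```

View pics/side0.png

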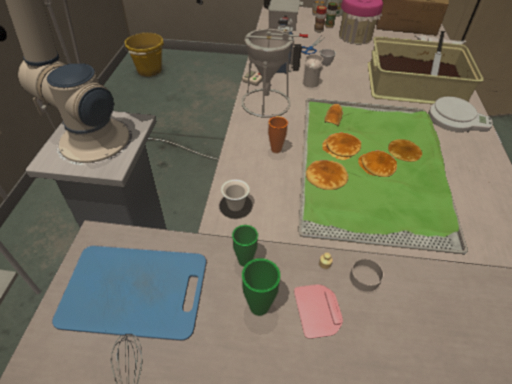

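View pics/top0.png

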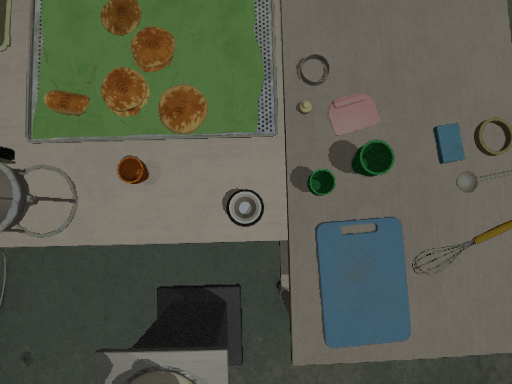

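The green tumbler of the right size seems to be the smaller one, at about (321,182) in the top view. The big green one is at (375,157), the holder at (245,207) and the orange one at (132,170). I'll measure them next.

```bash
cat > h.py <<'E'
from station import env, vision
import cv2, numpy as np
from scipy.spatial.transform import Rotation as Rn
def ray(n,uv):
    c=vision.camera_info(n)
    p=cv2.undistortPoints(np.array([[uv]],float),c["camera_matrix"],c["dist"])[0,0]
    return c["eye"],cv2.Rodrigues(c["rotation"])[0]@np.array([p[0],p[1],1])
def cast(n,uv,z):
    e,d=ray(n,uv); return e+d*(z-e[2])/d[2]
def blobs(mask,amin=60):
    cs=cv2.findContours(mask,cv2.RETR_EXTERNAL,cv2.CHAIN_APPROX_NONE)[0]
    return [c for c in cs if cv2.contourArea(c)>amin]
def hsv(im,lo,hi): return cv2.inRange(cv2.cvtColor(im,cv2.COLOR_BGR2HSV),lo,hi)
def totool(dw):
    "world shift -> tool axes in units of 0.4 m"
    return Rn.from_euler("xyz",env.get_state()["ee_rot"]).inv().apply(dw)/0.4
E
python3 - <<'E'
from h import *
im=cv2.imread("pics/top0.png")
def rep(m,z,name,box):
    k=np.zeros_like(m);x0,y0,x1,y1=box;k[y0:y1,x0:x1]=m[y0:y1,x0:x1]
    for c in blobs(k):
        P=np.array([cast("top",p[0],z) for p in c])[:,:2]
        (cc,r)=cv2.minEnclosingCircle(P.astype(np.float32)*1000)
        print(name,cv2.boundingRect(c),"circ mm",np.round(cc),2*round(r,1),"bbox ctr",np.round((P.min(0)+P.max(0))*500),"size",np.round(np.ptp(P,0)*1000))
g=hsv(im,(45,80,20),(85,255,255))
rep(g,.085,"green",(300,130,410,210))
rep(hsv(im,(3,120,40),(20,255,255)),.085,"orange",(100,145,165,195))
box=(220,180,275,235)
rep(hsv(im,(0,0,0),(180,255,55)),.005,"foot",box)
rep(hsv(im,(0,0,130),(180,70,255)),.066,"rim",box)
for n,(bx) in (("top",(215,145,405,240)),("side",(205,165,295,325))):
    i=cv2.imread(f"pics/{n}0.png")[bx[1]:bx[3],bx[0]:bx[2]]
    cv2.imwrite(f"pics/c_{n}.png",cv2.resize(i,None,fx=3.6,fy=3.6,interpolation=cv2.INTER_CUBIC))
E
```

```text
green (307, 169, 29, 27) circ mm [2413. -729.] 360.0 bbox ctr [2413. -726.] size [355. 160.]
green (351, 140, 44, 37) circ mm [3193. -680.] 858.8 bbox ctr [3193. -651.] size [856. 265.]
orange (117, 156, 32, 28) circ mm [1174. -536.] 114.2 bbox ctr [1174. -533.] size [109.  82.]
foot (226, 189, 38, 38) circ mm [1865. -797.] 302.4 bbox ctr [1864. -800.] size [289. 191.]
rim (220, 209, 55, 26) circ mm [1827. -845.] 482.6 bbox ctr [1827. -844.] size [437. 208.]
rim (229, 192, 32, 31) circ mm [1773. -763.] 236.0 bbox ctr [1773. -761.] size [226. 150.]
rim (253, 180, 22, 23) circ mm [1896. -710.] 228.8 bbox ctr [1896. -710.] size [189. 129.]
rim (220, 180, 25, 14) circ mm [1659. -639.] 157.0 bbox ctr [1660. -646.] size [153.  53.]
```

View pics/c_top.png

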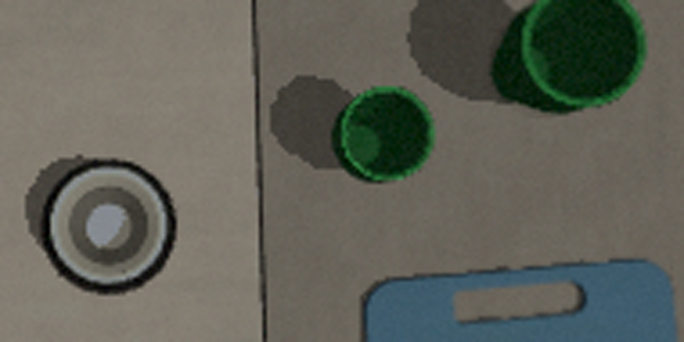

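View pics/c_side.png

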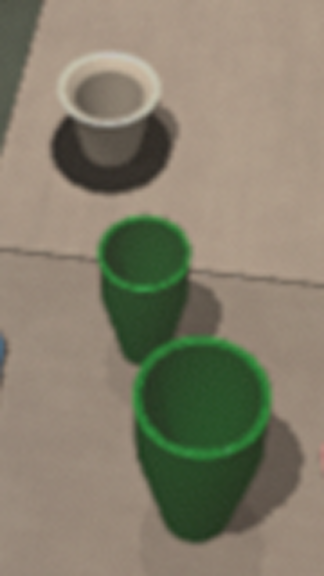

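The crops show the small green tumbler upright and free in both views, the holder empty and the big green tumbler beside it. The rotation is roll/pitch/yaw rather than a rotation vector, so I'll fix that.

```bash
sed -i 's/cv2.Rodrigues(c\["rotation"\])\[0\]/Rn.from_euler("xyz",c["rotation"]).as_matrix()/' h.py
python3 - <<'E'
from h import *
def rep(n,m,z,name,box):
    k=np.zeros_like(m);x0,y0,x1,y1=box;k[y0:y1,x0:x1]=m[y0:y1,x0:x1]
    for c in blobs(k):
        P=np.array([cast(n,p[0],z) for p in c])[:,:2]
        (cc,r)=cv2.minEnclosingCircle(P.astype(np.float32)*1000)
        print(n,name,cv2.boundingRect(c),"circ mm",np.round(cc),2*round(r,1),"bbox ctr",np.round((P.min(0)+P.max(0))*500),"size",np.round(np.ptp(P,0)*1000))
im=cv2.imread("pics/top0.png")
g=hsv(im,(45,80,20),(85,255,255))
rep("top",g,.085,"green",(300,130,410,210))
rep("top",hsv(im,(3,120,40),(20,255,255)),.085,"orange",(100,145,165,195))
box=(220,180,275,235)
rep("top",hsv(im,(0,0,0),(180,255,55)),.005,"foot",box)
rep("top",hsv(im,(0,0,130),(180,70,255)),.066,"rim",box)
# side: rim ellipse bounding boxes read from the crop (x3.6, origin 205,165)
for nm,u,v,z in(("green rim",144,254,.105),("holder rim",110,90,.066),("big rim",202,398,.105)):
    print(nm,np.round(cast("side",(205+u/3.6,165+v/3.6),z)*1000))
s=env.get_state();print(s["clock"],s["qpos"])
E
```

```text
top green (307, 169, 29, 27) circ mm [ 536. -381.] 63.2 bbox ctr [ 536. -381.] size [58. 63.]
top green (351, 140, 44, 37) circ mm [ 584. -498.] 101.2 bbox ctr [ 587. -499.] size [81. 99.]
top orange (117, 156, 32, 28) circ mm [572.  35.] 71.0 bbox ctr [574.  35.] size [60. 69.]
top foot (226, 189, 38, 38) circ mm [ 486. -210.] 89.6 bbox ctr [ 486. -210.] size [89. 89.]
top rim (220, 209, 55, 26) circ mm [ 452. -215.] 132.2 bbox ctr [ 453. -215.] size [ 59. 122.]
top rim (229, 192, 32, 31) circ mm [ 485. -210.] 70.6 bbox ctr [ 486. -210.] size [68. 70.]
top rim (253, 180, 22, 23) circ mm [ 520. -255.] 66.8 bbox ctr [ 520. -254.] size [51. 48.]
top rim (220, 180, 25, 14) circ mm [ 532. -182.] 58.4 bbox ctr [ 533. -183.] size [29. 54.]
green rim [ 536. -384.  105.]
holder rim [ 488. -216.   66.]
big rim [ 582. -478.  105.]
0.1 [ 1.04729872e+00  9.18077033e-02  1.23177103e+00 -6.33398312e-06
  1.81981215e+00 -5.67217815e-02]
```

Both views agree: green at (536,-382), holder at (486,-211), orange at (572,35), big green at about (590,-495) mm. Before moving I'll check the funnel's extent and convert the waypoints.

```bash
python3 - <<'E'
from h import *
for uv,z in(((40,237),.1),((76,198),.1),((265,0),.0),((35,165),.1)):print(uv,np.round(cast("top",uv,z)*1000))
for uv,z in(((246,40),.31),((293,40),.31),((265,110),.0),((242,102),0),((290,100),0)):print("side",uv,np.round(cast("side",uv,z)*1000))
p=env.get_state()["eef_pos"]
for w in ((.27,.30,.30),(.40,0,.30),(.536,-.382,.25)):print(w,np.round(totool(np.array(w)-p),3))
E
```

```text
(40, 237) [431. 236. 100.]
(76, 198) [514. 155. 100.]
(265, 0) [1005. -274.    0.]
(35, 165) [589. 247. 100.]
side (246, 40) [469. 100. 310.]
side (293, 40) [593. 121. 310.]
side (265, 110) [517. 239.   0.]
side (242, 102) [430. 275.   0.]
side (290, 100) [599. 314.   0.]
(0.27, 0.3, 0.3) [-0.265 -0.526 -0.173]
(0.4, 0, 0.3) [-0.893 -1.05  -0.173]
(0.536, -0.382, 0.25) [-1.626 -1.749 -0.046]
```

Emit:
step_arm(grip=[0, 0, 0, 0, 0, 0, 0, 0, 0, 0, 0, 0], dp=[[-0.266, -0.527, -0.125], [-0.266, -0.527, -0.125], [-0.266, -0.527, -0.125], [-0.266, -0.527, -0.125], [-0.266, -0.527, -0.125], [-0.266, -0.527, -0.125], [-0.647, -0.894, -0.125], [-0.647, -0.894, -0.125], [-0.647, -0.894, -0.125], [-0.647, -0.894, -0.125], [-0.647, -0.894, -0.125], [-0.647, -0.894, -0.125]], twist=[[0, 0, 0], [0, 0, 0], [0, 0, 0], [0, 0, 0], [0, 0, 0], [0, 0, 0], [0, 0, 0], [0, 0, 0], [0, 0, 0], [0, 0, 0], [0, 0, 0], [0, 0, 0]])

```text
clock: 1.3
eef_pos: [0.3408, 0.0986, 0.2806]
ee_rot: [-3.141, -0.001, 2.67]
ft_force: [0.2, 0.4, -0.2]
width: 1.001
grasp_force: 0.0
```

Emit:
step_arm(grip=[0, 0, 0, 0, 0, 0, 0, 0, 0, 0, 0, 0], dp=[[-0.977, -0.854, 0.2], [-0.977, -0.854, 0.2], [-0.977, -0.854, 0.2], [-0.977, -0.854, 0.2], [-0.977, -0.854, 0.2], [-0.977, -0.854, 0.2], [-0.977, -0.854, 0.2], [-0.977, -0.854, 0.2], [-0.977, -0.854, 0.2], [-0.977, -0.854, 0.2], [-0.977, -0.854, 0.2], [-0.977, -0.854, 0.2]], twist=[[0, 0, 0], [0, 0, 0], [0, 0, 0], [0, 0, 0], [0, 0, 0], [0, 0, 0], [0, 0, 0], [0, 0, 0], [0, 0, 0], [0, 0, 0], [0, 0, 0], [0, 0, 0]])

```text
clock: 2.5
eef_pos: [0.5367, -0.3816, 0.1969]
ee_rot: [3.141, -0.005, 2.674]
ft_force: [-0.7, -0.1, 0.2]
width: 1.001
grasp_force: 0.0
```

```bash
python3 - <<'E'
from h import *
a=vision.grab_frame("side");b=vision.grab_frame("top")
o=np.hstack([cv2.resize(a[150:330,200:330],None,fx=3,fy=3),cv2.resize(b[120:300,250:380],None,fx=3,fy=3)])
cv2.imwrite("pics/p2.png",o)
s=env.get_state();print(s["eef_pos"],s["qpos"].round(2),totool(np.array([.536,-.382,.069])-s["eef_pos"]).round(3))
E
```

```text
[ 0.5365017  -0.3793592   0.19972458] [-0.67  0.25  1.11  0.    1.78 -1.77] [-0.003 -0.007  0.327]
```

View pics/p2.png

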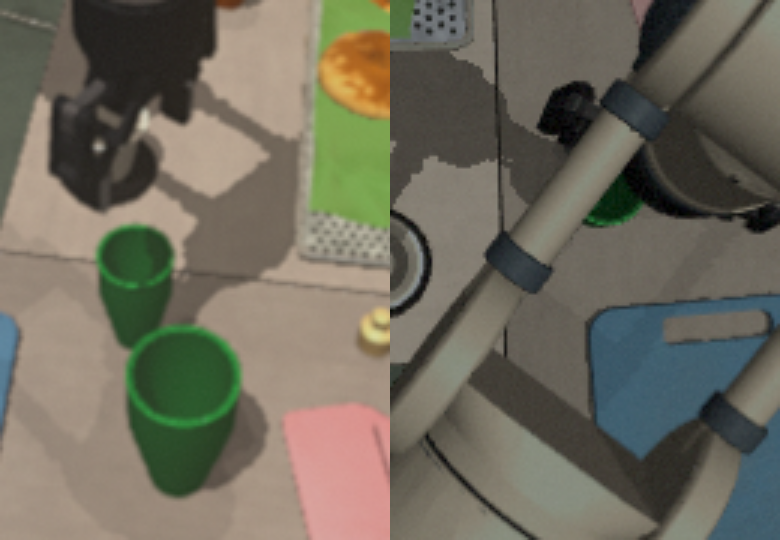

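The view shows the open fingers straddling the axis of the small tumbler (side crop, rim at (135,255)), clear of the big one. I'll descend and then close.

Emit:
step_arm(grip=[0, 0, 0, 0, 0, 0, 0, 0, 0, 0], dp=[[0, -0.004, 0.1], [0, -0.004, 0.15], [0, -0.004, 0.2], [0, -0.004, 0.24], [0, -0.004, 0.27], [0, -0.004, 0.295], [0, -0.004, 0.31], [0, -0.004, 0.325], [0, -0.004, 0.327], [0, -0.004, 0.327]], twist=[[0, 0, 0], [0, 0, 0], [0, 0, 0], [0, 0, 0], [0, 0, 0], [0, 0, 0], [0, 0, 0], [0, 0, 0], [0, 0, 0], [0, 0, 0]])

```text
clock: 3.6
eef_pos: [0.5348, -0.3825, 0.0707]
ee_rot: [-3.142, 0.0, 2.675]
ft_force: [0.2, 0.1, 0.7]
width: 1.002
grasp_force: 0.0
```

```bash
python3 - <<'E'
from h import *
a=vision.grab_frame("side")
cv2.imwrite("pics/p3.png",cv2.resize(a[150:330,200:330],None,fx=3,fy=3))
s=env.get_state();print(s["eef_pos"],s["ft_force"])
E
```

```text
[ 0.53493733 -0.38260624  0.07106141] [-0.60558041  0.63326496  0.73807334]
```

View pics/p3.png

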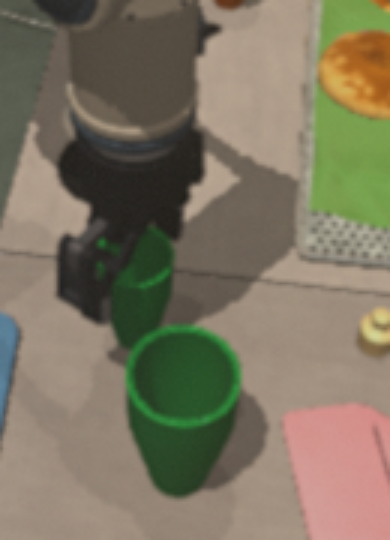

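The tumbler stands undisturbed between the fingers (near finger at crop (90,270), rim at (145,250)), so I'll close.

Emit:
step_arm(grip=[1, 1, 1, 1, 1, 1, 1, 1, 1, 1], dp=[[0, 0, 0], [0, 0, 0], [0, 0, 0], [0, 0, 0], [0, 0, 0], [0, 0, 0], [0, 0, 0], [0, 0, 0], [0, 0, 0], [0, 0, 0]], twist=[[0, 0, 0], [0, 0, 0], [0, 0, 0], [0, 0, 0], [0, 0, 0], [0, 0, 0], [0, 0, 0], [0, 0, 0], [0, 0, 0], [0, 0, 0]])

```text
clock: 4.65
eef_pos: [0.5352, -0.3825, 0.0715]
ee_rot: [-3.141, 0.002, 2.675]
ft_force: [0.7, 0.2, 5.6]
width: 0.638
grasp_force: 63.5
```

Emit:
step_arm(grip=[1, 1, 1, 1, 1, 1, 1, 1], dp=[[0, 0, -0.02], [0, 0, -0.06], [0, 0, -0.12], [0, 0, -0.18], [0, 0, -0.24], [0, 0, -0.28], [0, 0, -0.3], [0, 0, -0.3]], twist=[[0, 0, 0], [0, 0, 0], [0, 0, 0], [0, 0, 0], [0, 0, 0], [0, 0, 0], [0, 0, 0], [0, 0, 0]])

```text
clock: 5.45
eef_pos: [0.5351, -0.3827, 0.1919]
ee_rot: [-3.141, 0.002, 2.675]
ft_force: [-0.7, -0.3, -0.7]
width: 0.641
grasp_force: 63.2
```

```bash
python3 - <<'E'
from h import *
s=env.get_state();print(s["eef_pos"],s["ft_force"],s["width"],s["grasp_force"],totool(np.array([.486,-.211,s["eef_pos"][2]])-s["eef_pos"]).round(3))
E
```

```text
[ 0.53505183 -0.38265481  0.19189227] [-0.67533585 -0.26534655 -0.74663361] 0.6410421275133463 63.208115614252165 [ 0.303  0.328 -0.001]
```

Emit:
step_arm(grip=[1, 1, 1, 1, 1, 1, 1, 1, 1, 1], dp=[[0.03, 0.033, 0], [0.08, 0.087, 0], [0.13, 0.14, 0], [0.18, 0.195, 0], [0.23, 0.25, 0], [0.27, 0.292, 0], [0.29, 0.314, 0], [0.303, 0.328, 0], [0.303, 0.328, 0], [0.303, 0.328, 0]], twist=[[0, 0, 0], [0, 0, 0], [0, 0, 0], [0, 0, 0], [0, 0, 0], [0, 0, 0], [0, 0, 0], [0, 0, 0], [0, 0, 0], [0, 0, 0]])

```text
clock: 6.45
eef_pos: [0.4857, -0.2113, 0.1901]
ee_rot: [-3.141, -0.0, 2.674]
ft_force: [0.6, 0.1, -0.8]
width: 0.638
grasp_force: 63.3
```

```bash
python3 - <<'E'
from h import *
a=vision.grab_frame("side")
cv2.imwrite("pics/p4.png",cv2.resize(a[100:260,170:310],None,fx=4,fy=3.7))
s=env.get_state();print(s["eef_pos"],s["ee_rot"],s["ft_force"])
# green blob: axis-centre per height, held tumbler
m=hsv(a,(45,80,15),(85,255,255));m[:100]=0;m[235:]=0;m[:,:180]=0;m[:,290:]=0
for c in blobs(m,20):
    print(cv2.boundingRect(c)); p=c[c[:,0,1].argmax(),0]; bot=c[c[:,0,1]>=p[1]-1][:,0].mean(0)
    print(bot,[ (z,np.round(cast("side",bot,z)*1000)) for z in(.115,.12,.125)])
E
```

```text
[ 0.48565254 -0.2113959   0.1901221 ] [-3.14126030e+00 -3.52205741e-04  2.67406653e+00] [ 0.89412566 -0.2594231  -0.21059148]
(224, 133, 22, 44)
[234.5  175.75] [(0.115, array([ 486., -215.,  115.])), (0.12, array([ 487., -220.,  120.])), (0.125, array([ 488., -225.,  125.]))]
```

View pics/p4.png

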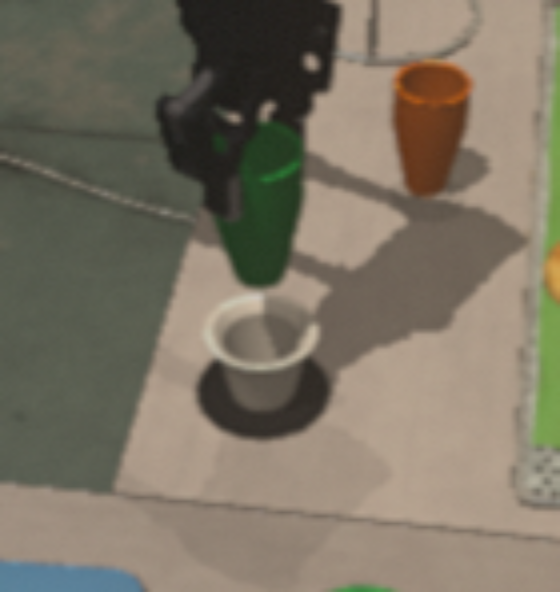

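The view shows the tumbler hanging upright above the holder mouth (foot at crop (260,285), mouth centred at (262,330)), centred to a few mm. I'll lower it most of the way.

Emit:
step_arm(grip=[1, 1, 1, 1, 1, 1, 1, 1, 1, 1, 1], dp=[[0, 0, 0.03], [0, 0, 0.06], [0, 0, 0.09], [0, 0, 0.12], [0, 0, 0.14], [0, 0, 0.16], [0, 0, 0.175], [0, 0, 0.19], [0, 0, 0.2], [0, 0, 0.2], [0, 0, 0.2]], twist=[[0, 0, 0], [0, 0, 0], [0, 0, 0], [0, 0, 0], [0, 0, 0], [0, 0, 0], [0, 0, 0], [0, 0, 0], [0, 0, 0], [0, 0, 0], [0, 0, 0]])

```text
clock: 7.6
eef_pos: [0.4857, -0.2107, 0.1108]
ee_rot: [3.142, 0.0, 2.675]
ft_force: [-0.2, -0.1, -0.7]
width: 0.643
grasp_force: 63.3
```

Emit:
step_arm(grip=[1, 1, 1, 1, 1, 1, 1, 1, 1, 1], dp=[[0, 0, 0.006], [0, 0, 0.012], [0, 0, 0.018], [0, 0, 0.024], [0, 0, 0.03], [0, 0, 0.035], [0, 0, 0.04], [0, 0, 0.045], [0, 0, 0.045], [0, 0, 0.045]], twist=[[0, 0, 0], [0, 0, 0], [0, 0, 0], [0, 0, 0], [0, 0, 0], [0, 0, 0], [0, 0, 0], [0, 0, 0], [0, 0, 0], [0, 0, 0]])

```text
clock: 8.6
eef_pos: [0.4854, -0.2109, 0.0924]
ee_rot: [-3.141, 0.0, 2.675]
ft_force: [0.2, -2.1, -1.9]
width: 0.641
grasp_force: 63.2
```

Emit:
step_arm(grip=[1, 1, 1, 1, 1, 1], dp=[[0, 0, 0.002], [0, 0, 0.004], [0, 0, 0.006], [0, 0, 0.008], [0, 0, 0.008], [0, 0, 0.008]], twist=[[0, 0, 0], [0, 0, 0], [0, 0, 0], [0, 0, 0], [0, 0, 0], [0, 0, 0]])

```text
clock: 9.2
eef_pos: [0.4857, -0.2109, 0.0896]
ee_rot: [-3.141, 0.001, 2.675]
ft_force: [-1.8, -5.0, 2.9]
width: 0.638
grasp_force: 63.5
```

Emit:
step_arm(grip=[1, 1, 1, 1, 1], dp=[[0, -0.004, 0], [0, -0.004, 0], [0, -0.004, 0.002], [0, -0.004, 0.004], [0, -0.004, 0.004]], twist=[[0, 0, 0], [0, 0, 0], [0, 0, 0], [0, 0, 0], [0, 0, 0]])

```text
clock: 9.7
eef_pos: [0.4853, -0.2116, 0.0877]
ee_rot: [3.14, 0.0, 2.675]
ft_force: [3.3, 1.0, 1.2]
width: 0.645
grasp_force: 63.6
```

Emit:
step_arm(grip=[1, 1, 1, 1], dp=[[-0.001, 0, 0.001], [-0.001, 0, 0.002], [-0.001, 0, 0.002], [-0.001, 0, 0.002]], twist=[[0, 0, 0], [0, 0, 0], [0, 0, 0], [0, 0, 0]])

```text
clock: 10.1
eef_pos: [0.4853, -0.212, 0.087]
ee_rot: [3.141, 0.0, 2.675]
ft_force: [3.2, 1.0, 1.6]
width: 0.641
grasp_force: 63.7
```

Emit:
step_arm(grip=[1, 1, 1, 1], dp=[[0, 0, 0.001], [0, 0, 0.002], [0, 0, 0.002], [0, 0, 0.002]], twist=[[0, 0, 0], [0, 0, 0], [0, 0, 0], [0, 0, 0]])

```text
clock: 10.5
eef_pos: [0.4854, -0.2122, 0.0863]
ee_rot: [3.141, 0.0, 2.675]
ft_force: [3.5, 2.6, 3.7]
width: 0.644
grasp_force: 63.9
```

Emit:
step_arm(grip=[0.3, 0.3, 0.2, 0.1, 0, 0, 0, 0], dp=[[0, 0, 0], [0, 0, 0], [0, 0, 0], [0, 0, 0], [0, 0, 0], [0, 0, 0], [0, 0, 0], [0, 0, 0]], twist=[[0, 0, 0], [0, 0, 0], [0, 0, 0], [0, 0, 0], [0, 0, 0], [0, 0, 0], [0, 0, 0], [0, 0, 0]])

```text
clock: 11.3
eef_pos: [0.4852, -0.2122, 0.0861]
ee_rot: [-3.142, -0.0, 2.675]
ft_force: [0.1, -0.1, 0.3]
width: 1.002
grasp_force: 0.0
```

Emit:
step_arm(grip=[0, 0, 0, 0, 0, 0, 0, 0, 0, 0], dp=[[0, 0, -0.02], [0, 0, -0.05], [0, 0, -0.09], [0, 0, -0.14], [0, 0, -0.2], [0, 0, -0.26], [0, 0, -0.32], [0, 0, -0.36], [0, 0, -0.36], [0, 0, -0.36]], twist=[[0, 0, 0], [0, 0, 0], [0, 0, 0], [0, 0, 0], [0, 0, 0], [0, 0, 0], [0, 0, 0], [0, 0, 0], [0, 0, 0], [0, 0, 0]])

```text
clock: 12.3
eef_pos: [0.4854, -0.2123, 0.2309]
ee_rot: [-3.142, 0.002, 2.675]
ft_force: [-0.7, -0.3, -0.1]
width: 0.998
grasp_force: 0.0
```

```bash
python3 - <<'E'
from h import *
a=vision.grab_frame("side")
cv2.imwrite("pics/p5.png",cv2.resize(a[100:260,170:310],None,fx=4,fy=3.7))
E
```

```text
(no output)
```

View pics/p5.png

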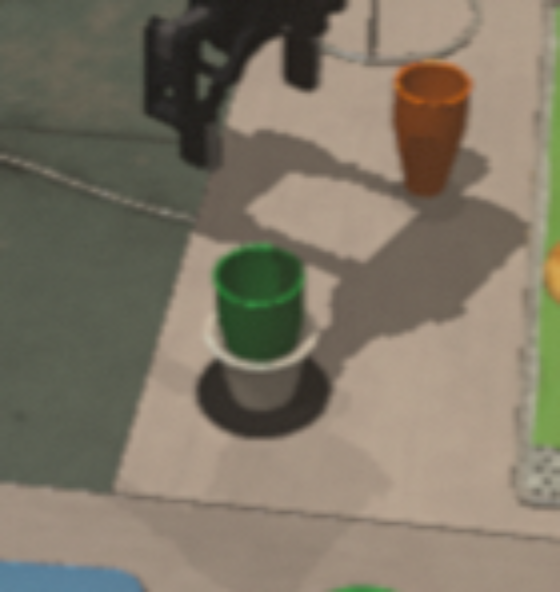

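The picture shows the tumbler seated upright in the holder (rim at crop (260,275)). The holder's foot is unmoved at (262,390), the orange tumbler is untouched, and the gripper is clear.

```bash
python3 -c "
from station import env
print(env.sign_off())"
```

```text
the job is handed in; nothing more can be done
None
```

The green tumbler was lowered into the holder while gripped and let go at about 4 N of contact; the last picture shows it upright, the holder in place and the orange tumbler untouched. The job is handed in, but no verdict came back.

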